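# Open the double-latched drawer under the microphone boom

### The arm

A 7-joint arm with a two-finger parallel gripper is mounted at the origin on the work surface. World frame = base frame: x ahead of the robot, y to its left, z up, the work surface at z = 0. Lengths are in m, angles in rad, forces in N, time in s.
With the tool pointing down it reaches from about 0.425 to 0.875 m from the base axis. Payload 4.7 kg.
Tool frame: the origin (TCP) lies midway between the tips of the shut fingers; the grasp point (between the pads) lies ctrl.grasp_offset behind it (ctrl.grasp_offset is the distance from the TCP to the grasp point, in m); z points along the fingers, y is the line along which they close (so a half turn about z gives the same grasp; the last joint's range is limited). The gripper opens to 87 mm and grips with 3 to 60 N. Pads are 19 mm wide; open, the fingers measure 117 mm over their backs; the gripper's body (75 mm by 190 mm) begins 51 mm behind the grasp point.
Start: joints at [1.306, 0.321, -0.07, 1.45, 0.023, 1.371, -0.057], TCP at [0.179, -0.625, 0.198] pointing down, gripper open.
Joint ranges: [-2.86, 2.86], [-0.3, 2.09], [-1.38, 1.24], [0.06, 2.45], [-1.56, 4.7], [0.09, 2.05], [-2.69, 2.69]. Speed limits (rad/s): [2.57, 2.57, 3.14, 3.14, 3.14, 3.14, 3.14].

### API

Orientations are given as a rotation vector (axis times angle).
In Python, from bench import ctrl gives the robot as it stands. The module is installed in compiled form; this text tells all that it offers.
- The arm moves only by the tool jog_arm, never from a script. Its argument "moves" is one flat list of numbers, 7 for each row, row after row: the shift along the tool's x, y, z in units of 30 cm (1.0 is 30 cm), then the turn, a rotation vector about the tool's x, y, z in units of 60 degrees (1.0 is 60 degrees), then the gripper's target within -1 to 1 (fully open at 1, half-way at 0, shut at -1). In form: [x, y, z, wx, wy, wz, fingers, x, y, z, wx, wy, wz, fingers, ...]. A call has exactly 8 rows; each row is the pose to reach, as a shift and turn from the pose commanded when the call began, along the tool's axes at that moment; what a row does not reach only later rows make up. A row lasts 1/8 s, in which the tool goes at most 62.5 mm and 10.7 degrees, less where a joint would pass 70% of its speed; a pose out of reach is approached as far as the arm can. A call with a number of a shift or a turn outside -1 to 1 is refused whole. A call with a gripper value outside its range is refused whole. The fingers move at their own pace and stop on an object; "newtons" is the grip in N (left out, the last holds). Time passes only in rows, so rows that repeat a pose let the fingers close, or fill a call up. It gives the time, the measured TCP pose, the force, the opening and the grip force at its end, in the units of the state.
- ctrl.get_state(): the state, without advancing time (a new reading comes with each control period).
- ctrl.get_image(name): name is "scene" or "top" or "wrist"; returns a dict with "pixels" (400x640x3 uint8, red, green, blue), "fx", "fy", "cx", "cy" (pixels), "dist" ([k1, k2, p1, p2, k3] as OpenCV has them; the pictures are not rectified), "xyz" and "rotation" of the camera in the world; the wrist camera has in their place "tool_from_camera" (4x4, takes a point from camera to tool coordinates, whose origin is the TCP and whose axes are the flange's). Camera axes: x right, y up, looking along -z (the intrinsics and any distortion apply to the point x, -y, -z); pixel columns grow to the right and rows downward; lengths in m; the calibration is good to about 2 mm. A picture is of the moment at which its call begins: read the wrist's pose just before it. There is no depth.
- ctrl.close_job(): hands the job in; it is judged then, once.
The state is a dict: "time": time; "joint_positions": joint angles; "qd": joint speeds; "joint_torque": joint torques, N m; "position": TCP position; "tool_rot": TCP orientation; "ft_force": force on the tool from outside, world axes, zero at the start; "torque": the same for the moment, N m; "grip_width": opening from 0.0 (shut) to 1.0 (fully open); "grip_force": force on a finger pad.
Only numpy, scipy, OpenCV 4.12 (cv2) and the standard library are available. Lean on these libraries where they do the work, as an engineer would, in place of code of your own. Each camera call takes 0.05 s, during which the arm holds its last target. There are 200 camera calls.

### The job

Open the drawer of the desk locker under the microphone boom: slide back the forked catch first, then turn the latch arm aside, then pull the drawer well out, at least 9 cm, and let go. The latch arm turns one way only and you cannot see which, so feel for it gently and never force it; do not bump the boom, and leave the mug, mouse and gamepad where they are.

Things in the scene. Friction and masses are not known exactly. Their poses are not given: they have to be found in the camera images.
- unit: Grey desk locker 310 long x 320 wide x 85 mm high, fixed. Locker frame: origin at desk height under the middle of the drawer's front face, x into the locker (roughly away from the robot), y left, z up. Drawer front block: x 0 to 98 mm, top at 85 mm; behind it the fixed housing, same height. On top: catch and latch arm in the middle (y 0), handle to the left (y 100 mm).
- drawer (a joint): Drawer slide, m: 0 shut, up to 0.12 pulled out along locker -x, towards the robot. About 3 N friction, stays where left. While latched it has only about 5 mm of play. Carries the handle and the catch with it.
- handle (a point): Centre of the steel bar handle on the drawer's top: round bar 12 mm thick, 80 mm long along locker y, standing on two end posts, bar centre 40 mm above the top (125 mm over the desk), at locker x 30, y 100 mm when shut. Free underneath and on both sides.
- catch (a joint): First catch, m: a steel fork that slides on the drawer's top towards locker -x; 0 = fully home, its two prongs either side of the latch arm's free end so that the arm cannot turn; from 0.026 the arm is free; end stop at 0.042. About 4 N friction, stays where left.
- catch_grip (a point): Centre of the catch's upright grip fin: 35 mm long (locker x), 14 thick (y), 28 high, top 60 mm above the locker's top. It stands on the fork's block (35 long, 42 wide in y, top 32 mm above the locker's top), from which the prongs run 35 mm on towards locker +x, as high as the block, outer faces at y +-21 mm. All moves with the catch.
- latch (a joint): Second latch, rad: steel arm on a vertical pivot; 0 = shut, pointing along locker -x, nose hooked in front of the drawer's lug. Positive turns its free end to locker -y (right), negative to +y. It turns 0.9 rad one way only, which way is hidden and varies; the other way a rigid stop is met at about 0.07. Counts as turned aside from 0.5. Friction 0.2 N m (3 N near the free end); stays where left.
- latch_pivot (a point): Latch arm's pivot axis, at the arm's upper face, locker x 155, y 0, 37 mm above the locker's top; fixed to the housing. Its own x axis turns with the arm and points from the free end to the pivot.
- latch_end (a point): Middle of the latch arm's free end face, 95 mm from the pivot, 25 mm above the locker's top. The arm is a bar 110 x 22 mm, underside 13 and upper face 37 mm above the locker's top; under it are only the nose at the free end (10 mm long, as wide as the arm) and a lug on the drawer (12 mm wide, 10 mm high).
- boom_mid (a point): Point on the axis of the microphone boom: fixed level tube, 24 mm thick, along locker y, over the latch arm at locker x 108, 210 mm over the desk (125 above the locker's top). It runs from an upright post (y -205 mm) to the microphone (y 335, hanging to 155 mm over the desk). An upright gripper would hit it over the latch arm (lean the tool back towards the robot, some 40 deg) and may at the handle (some 20 deg).
- mug_mid (a point): Centre of a loose white mug, 80 mm across, 95 mm high, beside the locker. Leave alone.
- mouse_mid (a point): Centre of a loose black computer mouse 115 x 62 x 36 mm. Leave alone.
- gamepad_mid (a point): Centre of a loose white gamepad about 110 x 160 x 38 mm. Leave alone.

How it is judged:
On the way, in this order (a step that is already met when the one before it is completed fails the run):
1. the catch is slid back, clear of the latch arm (at least 26 mm) (value of joint catch above 0.026 m and value of joint drawer below 0.02 m), for 0.2 s.
2. the latch arm is turned aside by at least 0.5 rad, the drawer still shut ((value of joint latch above 0.5 rad or value of joint latch below -0.5 rad) and value of joint drawer below 0.02 m), for 0.2 s.
At the end, for the whole second after the job is handed in: The drawer is at least 85 mm open and at rest, the latch arm is still turned aside (0.5 rad or more either way), and everything is let go (value of joint drawer above 0.085 m and (value of joint latch above 0.5 rad or value of joint latch below -0.5 rad) and velocity of joint drawer between -0.01 and 0.01 m/s); the robot touches nothing.
It fails at once if the latch arm is forced (more than 45 N from the fingers) (contact force between the fingers and latch above 45 N).
It fails at once if the microphone boom is bumped (more than 5 N) (contact force between anything else and boom above 5 N).
It fails at once if the mug is moved more than 30 mm (distance of mug_mid from where it was at the start of the episode above 0.03 m).
It fails at once if the mouse is moved more than 30 mm (distance of mouse_mid from where it was at the start of the episode above 0.03 m).
It fails at once if the gamepad is moved more than 30 mm (distance of gamepad_mid from where it was at the start of the episode above 0.03 m).
It also fails if it takes over 67 s, if anything falls off the work surface, if the arm or the gripper's body presses on something with over 40 N, if the wrist force passes 120 N, or if a joint passes its speed limit or range.

## Working session

There is one attempt and no reset: what is moved stays moved. The work goes in short steps, Python scripts to look and compute and a tool call to move; the robot and the scene stay as the last step left them, time stands still between calls to the robot, and variables do not carry over. Pictures are saved under pics/ and viewed, at most 10 in all, crops included, and the job is handed in when it is done.

Besides the shell and the picture viewer there is one more tool, called after ">>>" as name(argument=value, ...) on one line, values as JSON. jog_arm: Moves the arm, as the interface text tells. Its arguments: {"type":"object","properties":{"moves":{"type":"array"},"newtons":{"type":"number"}},"required":["moves"]}

```bash
mkdir -p pics
python3 - <<'E'
from bench import ctrl
import cv2,pickle
s=ctrl.get_state();print({k:s[k] for k in('time','position','tool_rot','ft_force','grip_width')},ctrl.grasp_offset)
d={}
for n in('scene','top'):
    i=ctrl.get_image(n);d[n]=i;cv2.imwrite(f'pics/{n}0.png',i['pixels'][:,:,::-1]);print(n,i['fx'],i['fy'],i['cx'],i['cy'],i['dist'],i['xyz'],i['rotation'])
pickle.dump(d,open('i0.pkl','wb'))
E
```

```text
{'time': 0.0, 'position': array([ 0.17867105, -0.62431692,  0.19725259]), 'tool_rot': array([-3.10921535e+00, -4.36311644e-01,  5.56080404e-04]), 'ft_force': array([-0.31441284,  0.20048348,  0.16512732]), 'grip_width': 1.0011719132380534} 0.0187
scene 395.6901403434174 395.6901403434174 316.900686969361 198.54224551326018 [-0.09221678  0.          0.          0.          0.        ] [1.09743233 0.51877662 0.78878869] [0.41169576 0.96819357 2.21898804]
top 376.2618130146582 376.2618130146582 318.4983368871119 202.90679325804777 [-0.01649405  0.          0.          0.          0.        ] [0.39578861 0.04316129 1.12355389] [ 0.12210194 -0.15579518 -1.55561341]
```

View pics/scene0.png

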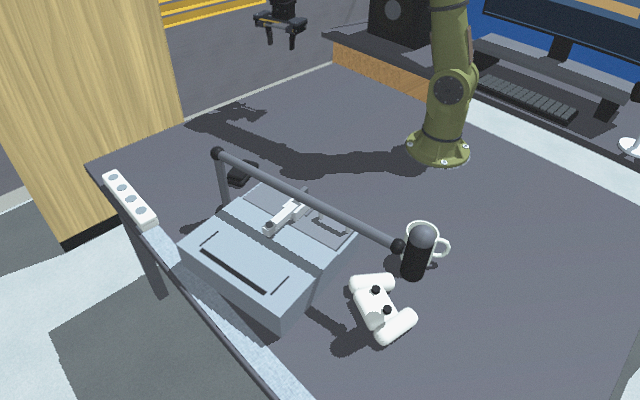

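View pics/top0.png

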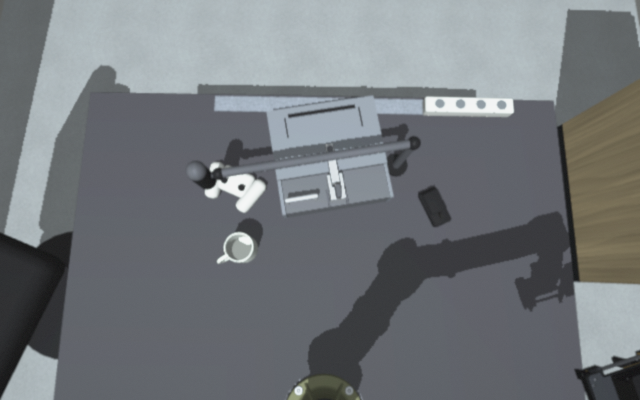

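The top view shows the locker at about (267–395, 97–216), front towards the robot. The catch and latch are near (337, 180), the handle near (303, 195), the boom runs from (195, 173) to (415, 143), the mug is at (239, 248) and the mouse at (435, 205).

```bash
cat > h.py <<'E'
import numpy as np,cv2
from scipy.spatial.transform import Rotation as R
def ray(i,uv,T=None):
    K=np.array([[i['fx'],0,i['cx']],[0,i['fy'],i['cy']],[0,0,1]])
    p=cv2.undistortPoints(np.array(uv,float).reshape(-1,1,2),K,np.array(i['dist'],float)).reshape(-1,2)
    d=np.c_[p[:,0],-p[:,1],-np.ones(len(p))]
    if T is None: return np.array(i['xyz']),R.from_rotvec(i['rotation']).apply(d)
    return T[:3,3],d@T[:3,:3].T
def plane(i,uv,z,T=None):
    o,d=ray(i,uv,T); return o+d*((z-o[2])/d[:,2])[:,None]
def proj(i,P):
    K=np.array([[i['fx'],0,i['cx']],[0,i['fy'],i['cy']],[0,0,1]])
    c=R.from_rotvec(i['rotation']).inv().apply(np.array(P,float)-i['xyz'])*[1,-1,-1]
    return cv2.projectPoints(c,np.zeros(3),np.zeros(3),K,np.array(i['dist'],float))[0].reshape(-1,2)
E
python3 - <<'E'
import pickle,cv2,numpy as np
from h import *
d=pickle.load(open('i0.pkl','rb'))
t=d['top']
print(plane(t,[(282,216),(394,198),(375,97),(267,110)],.085).round(3))
c=cv2.resize(t['pixels'][90:225,255:405,::-1],None,fx=5,fy=5,interpolation=cv2.INTER_CUBIC)[:600]
for k in range(0,150,10): cv2.putText(c,str(255+k),(k*5,8),0,.3,(0,0,255));cv2.line(c,(k*5,10),(k*5,14),(0,0,255))
for k in range(0,120,10): cv2.putText(c,str(90+k),(0,k*5+4),0,.3,(0,0,255))
cv2.imwrite('pics/topc.png',c)
s=d['scene'];c=cv2.resize(s['pixels'][175:295,210:370,::-1],None,fx=5,fy=5,interpolation=cv2.INTER_CUBIC)
for k in range(0,160,10): cv2.putText(c,str(210+k),(k*5,8),0,.3,(0,0,255))
for k in range(0,120,10): cv2.putText(c,str(175+k),(0,k*5+4),0,.3,(0,0,255))
cv2.imwrite('pics/scenec.png',c)
E
```

```text
[[ 0.544  0.123  0.085]
 [ 0.599 -0.192  0.085]
 [ 0.904 -0.143  0.085]
 [ 0.856  0.175  0.085]]
```

View pics/topc.png

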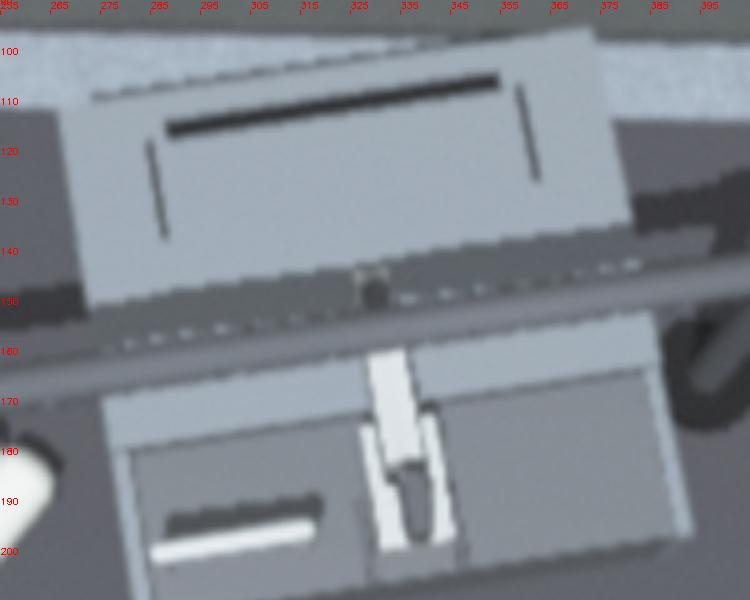

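View pics/scenec.png

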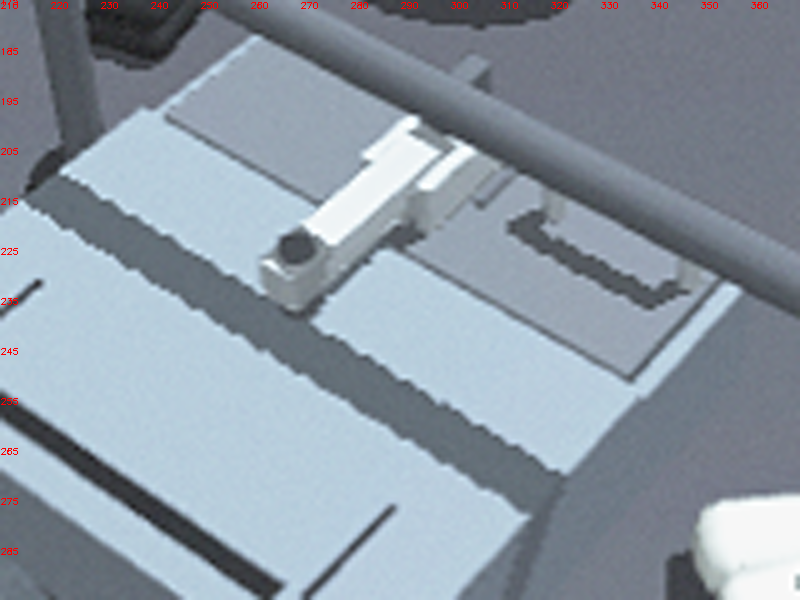

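The crops confirm the layout. In full-image pixels, the handle runs (285, 201)–(318, 195), the fork's prong tips are near (328, 175) and (341, 172), and the fork block's front is near (332, 200)–(346, 198). The fin is at (338, 190), the latch arm's visible top is near (335, 165), and it's still shut.

```bash
cat >> h.py <<'E'
import os
if os.path.exists('loc.npy'):
    ox,oy,yaw=np.load('loc.npy')
    RL=R.from_euler('z',yaw)
    def W(p): return RL.apply(p)+[ox,oy,0]
    def L(p): return RL.inv().apply(np.array(p)-[ox,oy,0])
    def tgt(p,lean,s=None,half=0):
        """locker-frame TCP target -> jog numbers from current measured pose"""
        from bench import ctrl
        s=s or ctrl.get_state()
        Rt=RL*R.from_euler('x',np.pi)*R.from_euler('y',lean,degrees=True)
        Rc=R.from_rotvec(s['tool_rot']); 
        sh=Rc.inv().apply(W(p)-s['position'])/.3; w=(Rc.inv()*Rt).as_rotvec()/np.radians(60)
        print(np.r_[sh,w].round(4), 'mm',np.linalg.norm(sh)*300,'deg',np.linalg.norm(w)*60)
    def st():
        from bench import ctrl
        s=ctrl.get_state(); d=R.from_rotvec(s['tool_rot']).as_matrix(); 
        print('t',round(s['time'],2),'L',L(s['position']).round(4),'zdir',RL.inv().apply(d[:,2]).round(3),'F_L',RL.inv().apply(s['ft_force']).round(1),'g',round(s['grip_width'],3),round(s['grip_force'],1))
        return s
E
python3 - <<'E'
import pickle,numpy as np
from h import *
d=pickle.load(open('i0.pkl','rb'));t=d['top'];sc=d['scene']
C=plane(t,[(281.7,215.5),(393.4,197.4),(373.8,95.4),(266.6,111.6)],.085)
M=np.array([[0,.16],[0,-.16],[.31,-.16],[.31,.16]])
# rigid 2D fit
a=M-M.mean(0);b=C[:,:2]-C[:,:2].mean(0)
y=np.arctan2((a[:,0]*b[:,1]-a[:,1]*b[:,0]).sum(),(a*b).sum())
o=C[:,:2].mean(0)-np.array([[np.cos(y),-np.sin(y)],[np.sin(y),np.cos(y)]])@M.mean(0)
print(o,y); np.save('loc.npy',[*o,y])
import importlib,h; importlib.reload(h); from h import *
print('corners',L(C).round(4))
print('handle',L(plane(t,[(285,201),(318,195.3)],.130)).round(4))
print('fork prong tips, front',L(plane(t,[(328,175),(341,172.5),(332,200),(346,198)],.117)).round(4))
print('fin',L(plane(t,[(338,190)],.145)).round(4))
print('scene pivot knob',L(plane(sc,[(269.5,224)],.125)).round(4),'scene corner',L(plane(sc,[(358,233)],.085)).round(4))
print('scene proj of pivot,latch end top', proj(sc,W([[.155,0,.122],[.06,0,.122]])))
tgt([-.08,0,.30],30)
E
```

```text
[ 0.57363315 -0.03398566] 0.17103039006968185
corners [[-1.300e-03  1.602e-01  8.500e-02]
 [-2.000e-04 -1.583e-01  8.500e-02]
 [ 3.120e-01 -1.614e-01  8.500e-02]
 [ 3.095e-01  1.595e-01  8.500e-02]]
handle [[0.0291 0.1435 0.13  ]
 [0.0306 0.0536 0.13  ]]
fork prong tips, front [[ 0.0851  0.0165  0.117 ]
 [ 0.0865 -0.0202  0.117 ]
 [ 0.0142  0.0174  0.117 ]
 [ 0.0137 -0.0214  0.117 ]]
fin [[ 0.0335 -0.0005  0.145 ]]
scene pivot knob [[ 0.1571 -0.0023  0.125 ]] scene corner [[0.022  0.1592 0.085 ]]
scene proj of pivot,latch end top [[270.91427338 224.81053277]
 [296.49896581 202.77745889]]
[ 1.5422 -1.5591 -0.3396 -0.0285  0.4997  0.1001] mm 665.7320463984142 deg 30.62643593405181
```

>>> jog_arm(moves=[0.1, -0.1, -0.35, 0, 0, 0, 0, 0.2, -0.3, -0.35, 0, 0, 0, 0, 0.35, -0.45, -0.35, 0, 0.1, 0, 0, 0.5, -0.6, -0.35, 0, 0.2, 0, 0, 0.65, -0.7, -0.35, 0, 0.3, 0.05, 0, 0.77, -0.78, -0.35, 0, 0.4, 0.1, 0, 0.77, -0.78, -0.35, 0, 0.5, 0.1, 0, 0.77, -0.78, -0.35, -0.03, 0.5, 0.1, 0])

```text
time: 1.1
position: [0.3348, -0.3367, 0.302]
tool_rot: [-2.985, -0.251, -0.799]
ft_force: [0.5, -0.3, -0.3]
grip_width: 0.496
grip_force: 0.0
```

```bash
python3 -c "
from h import *
st();tgt([-.06,0,.28],30)"
```

```text
t 1.1 L [-0.2868 -0.2577  0.302 ] zdir [ 0.499 -0.004 -0.866] F_L [ 0.5 -0.3 -0.3] g 0.496 0.0
[ 6.168e-01 -8.620e-01  4.375e-01  3.800e-03  8.000e-04 -2.000e-03] mm 343.99873487120163 deg 0.26195296650208144
```

>>> jog_arm(moves=[0.1, -0.15, 0.07, 0, 0, 0, 0, 0.2, -0.3, 0.15, 0, 0, 0, 0, 0.3, -0.45, 0.22, 0, 0, 0, 0, 0.42, -0.6, 0.3, 0, 0, 0, 0, 0.53, -0.74, 0.37, 0, 0, 0, 0, 0.61, -0.86, 0.435, 0, 0, 0, 0, 0.617, -0.862, 0.4375, 0.004, 0, -0.002, 0, 0.617, -0.862, 0.4375, 0.004, 0, -0.002, 0])

```text
time: 2.1
position: [0.539, -0.04, 0.2516]
tool_rot: [-2.962, -0.266, -0.73]
ft_force: [-0.4, -1.1, 0.6]
grip_width: 0.502
grip_force: 0.0
```

```bash
python3 -c "
from h import *
s=st();tgt([.0,-.001,.19],30,s);tgt([.038,-.001,.127],30,s)"
```

```text
t 2.1 L [-0.0352 -0.      0.2516] zdir [ 0.467  0.039 -0.883] F_L [-0.6 -1.   0.6] g 0.502 0.0
[ 0.0077  0.0125  0.2361 -0.0374  0.0356 -0.0023] mm 70.95712753279116 deg 3.1027789731818562
[ 0.0215  0.0221  0.4807 -0.0374  0.0356 -0.0023] mm 144.5162395086432 deg 3.1027789731818562
```

>>> jog_arm(moves=[0.002, 0.003, 0.06, -0.01, 0.01, 0, 0, 0.004, 0.006, 0.12, -0.02, 0.02, 0, 0, 0.006, 0.01, 0.18, -0.037, 0.035, -0.002, 0, 0.008, 0.0125, 0.2, -0.037, 0.035, -0.002, 0, 0.008, 0.0125, 0.2, -0.037, 0.035, -0.002, 0, 0.008, 0.0125, 0.2, -0.037, 0.035, -0.002, 0, 0.008, 0.0125, 0.2, -0.037, 0.035, -0.002, 0, 0.008, 0.0125, 0.2, -0.037, 0.035, -0.002, 0])

```text
time: 3.1
position: [0.5673, -0.0418, 0.1984]
tool_rot: [-2.983, -0.242, -0.796]
ft_force: [-0.2, 0.0, -0.1]
grip_width: 0.497
grip_force: 0.0
```

```bash
python3 -c "
from h import *
from bench import ctrl
s=st();print(s['joint_positions'].round(2),s['qd'].round(3))
tgt([.038,-.001,.127],30,s)
i=ctrl.get_image('wrist');cv2.imwrite('pics/w1.png',i['pixels'][:,:,::-1])"
```

```text
t 3.1 L [-0.0075 -0.0066  0.1984] zdir [ 0.498 -0.002 -0.867] F_L [-0.2  0.1 -0.1] g 0.497 0.0
[-0.01 -0.23  0.12  2.13 -0.16  0.75 -1.2 ] [-0.001  0.002 -0.     0.005 -0.     0.001  0.001]
[ 0.0129 -0.0193  0.2819  0.0018  0.0018 -0.0084] mm 84.84541042959293 deg 0.5248705861822791
```

View pics/w1.png

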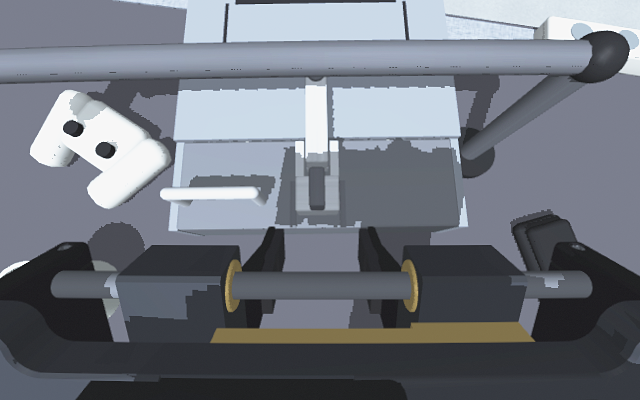

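The wrist picture shows the fin at (316, 185) between the fingertips, which are at (270, 235) and (370, 235). The way is clear, and the boom is ahead at row 60.

```bash
python3 -c "
from h import *
s=st()
tgt([.036,-.001,.150],20,s);tgt([.036,-.001,.125],20,s)"
```

```text
t 3.15 L [-0.0076 -0.0065  0.1982] zdir [ 0.498 -0.002 -0.867] F_L [-0.4 -0.4 -0.3] g 0.499 0.0
[ 0.0457 -0.0192  0.2118  0.001  -0.1647 -0.0084] mm 65.24453364763374 deg 9.89694957730575
[ 0.0042 -0.019   0.284   0.001  -0.1647 -0.0084] mm 85.40362978336087 deg 9.89694957730575
```

>>> jog_arm(moves=[0.02, -0.01, 0.07, 0, -0.08, -0.004, 0, 0.04, -0.019, 0.14, 0, -0.165, -0.008, 0, 0.046, -0.019, 0.21, 0, -0.165, -0.008, 0, 0.025, -0.019, 0.248, 0, -0.165, -0.008, 0, 0.004, -0.019, 0.284, 0, -0.165, -0.008, 0, 0.004, -0.019, 0.284, 0, -0.165, -0.008, 0, 0.004, -0.019, 0.284, 0, -0.165, -0.008, -1, 0.004, -0.019, 0.284, 0, -0.165, -0.008, -1], newtons=20)

```text
time: 4.15
position: [0.6095, -0.0289, 0.1257]
tool_rot: [-3.055, -0.261, -0.54]
ft_force: [-0.4, -0.5, -0.2]
grip_width: 0.359
grip_force: 0.0
```

```bash
python3 -c "
from h import *
s=st()
tgt([.036,-.001,.125],20,s);tgt([-.004,-.001,.125],20,s)"
```

```text
t 4.15 L [ 0.0362 -0.0011  0.1257] zdir [ 0.343 -0.001 -0.939] F_L [-0.5 -0.5 -0.2] g 0.359 0.0
[-0.0015 -0.0004  0.0019  0.0011 -0.0009 -0.0005] mm 0.7181096206009338 deg 0.09137291497185973
[-0.1267 -0.0003 -0.0439  0.0011 -0.0009 -0.0005] mm 40.229489855151385 deg 0.09137291497185973
```

>>> jog_arm(moves=[0, 0, 0, 0, 0, 0, -1, 0, 0, 0, 0, 0, 0, -1, 0, 0, 0, 0, 0, 0, -1, -0.03, 0, -0.011, 0, 0, 0, -1, -0.06, 0, -0.022, 0, 0, 0, -1, -0.09, 0, -0.032, 0, 0, 0, -1, -0.12, 0, -0.043, 0, 0, 0, -1, -0.12, 0, -0.043, 0, 0, 0, -1])

```text
time: 5.15
position: [0.5706, -0.0354, 0.1244]
tool_rot: [-3.055, -0.26, -0.537]
ft_force: [-0.2, -0.3, -0.4]
grip_width: 0.003
grip_force: 0.0
```

```bash
python3 -c "
from h import *
s=st();print(s['joint_positions'].round(2))"
```

```text
t 5.15 L [-0.0032 -0.0009  0.1244] zdir [ 0.341 -0.001 -0.94 ] F_L [-0.2 -0.2 -0.4] g 0.003 0.0
[-0.02 -0.05  0.08  2.07 -0.11  0.79 -1.27]
```

```bash
python3 -c "
from h import *
from bench import ctrl
s=st()
i=ctrl.get_image('wrist');cv2.imwrite('pics/w2.png',i['pixels'][:,:,::-1])"
```

```text
t 5.15 L [-0.0032 -0.0009  0.1244] zdir [ 0.341 -0.001 -0.94 ] F_L [-0.2 -0.2 -0.4] g 0.003 0.0
```

View pics/w2.png

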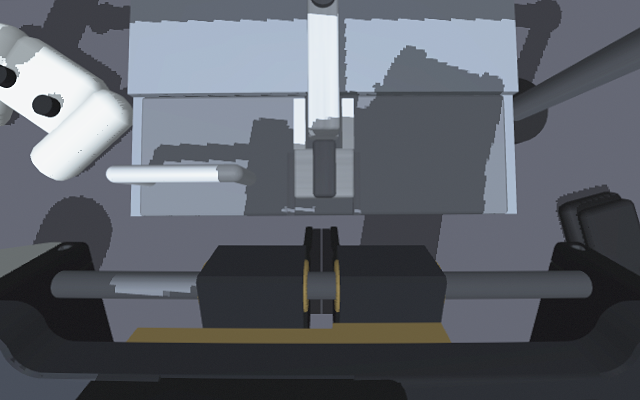

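The fin is at (323, 168), ahead of the shut fingers at (322, 235). The prongs still overlap the arm end, so the catch is still home: I pulled before the fingers had closed. I'll regrip and wait this time.

>>> jog_arm(moves=[0, 0, 0, 0, 0, 0, -0.2, 0, 0, 0, 0, 0, 0, -0.2, 0, 0, 0, 0, 0, 0, -0.2, 0, 0, 0, 0, 0, 0, -0.2, 0.06, 0, 0.022, 0, 0, 0, -0.2, 0.12, 0, 0.046, 0, 0, 0, -0.2, 0.118, 0, 0.048, 0, 0, 0, -0.2, 0.118, 0, 0.048, 0, 0, 0, -1], newtons=30)

```text
time: 6.2
position: [0.6082, -0.0289, 0.1224]
tool_rot: [-3.055, -0.261, -0.535]
ft_force: [0.4, 0.4, 0.7]
grip_width: 0.348
grip_force: 0.0
```

>>> jog_arm(moves=[0, 0, 0, 0, 0, 0, -1, 0, 0, 0, 0, 0, 0, -1, 0, 0, 0, 0, 0, 0, -1, 0, 0, 0, 0, 0, 0, -1, 0, 0, 0, 0, 0, 0, -1, 0, 0, 0, 0, 0, 0, -1, 0, 0, 0, 0, 0, 0, -1, 0, 0, 0, 0, 0, 0, -1], newtons=30)

```text
time: 7.2
position: [0.6089, -0.0304, 0.123]
tool_rot: [-3.057, -0.259, -0.538]
ft_force: [-1.2, -6.1, 0.8]
grip_width: 0.106
grip_force: 30.0
```

```bash
python3 -c "
from h import *
s=st()"
```

```text
t 7.2 L [ 0.0354 -0.0025  0.123 ] zdir [ 0.341 -0.002 -0.94 ] F_L [-2.3 -5.8  0.8] g 0.106 30.0
```

>>> jog_arm(moves=[-0.02, 0, -0.007, 0, 0, 0, -1, -0.04, 0, -0.014, 0, 0, 0, -1, -0.06, 0, -0.022, 0, 0, 0, -1, -0.08, 0, -0.029, 0, 0, 0, -1, -0.1, 0, -0.036, 0, 0, 0, -1, -0.12, 0, -0.043, 0, 0, 0, -1, -0.12, 0, -0.043, 0, 0, 0, -1, -0.12, 0, -0.043, 0, 0, 0, -1])

```text
time: 8.2
position: [0.5714, -0.0352, 0.1228]
tool_rot: [-3.055, -0.261, -0.538]
ft_force: [-0.3, -0.2, -0.1]
grip_width: 0.003
grip_force: 0.0
```

```bash
python3 -c "
from h import *
s=st()"
```

```text
t 8.2 L [-0.0024 -0.0008  0.1228] zdir [ 0.341 -0.001 -0.94 ] F_L [-0.3 -0.1 -0.1] g 0.003 0.0
```

```bash
python3 -c "
from h import *
from bench import ctrl
s=st()
i=ctrl.get_image('wrist');a=cv2.resize(i['pixels'][90:245,220:430,::-1],None,fx=3.6,fy=3.6)[:558]
j=ctrl.get_image('scene');b=j['pixels'];cv2.imwrite('pics/w3.png',a);cv2.imwrite('pics/s3.png',cv2.resize(b[140:260,220:380,::-1],None,fx=5,fy=5,interpolation=cv2.INTER_CUBIC))
"
```

```text
t 8.2 L [-0.0024 -0.0008  0.1228] zdir [ 0.341 -0.001 -0.94 ] F_L [-0.3 -0.1 -0.1] g 0.003 0.0
```

View pics/w3.png

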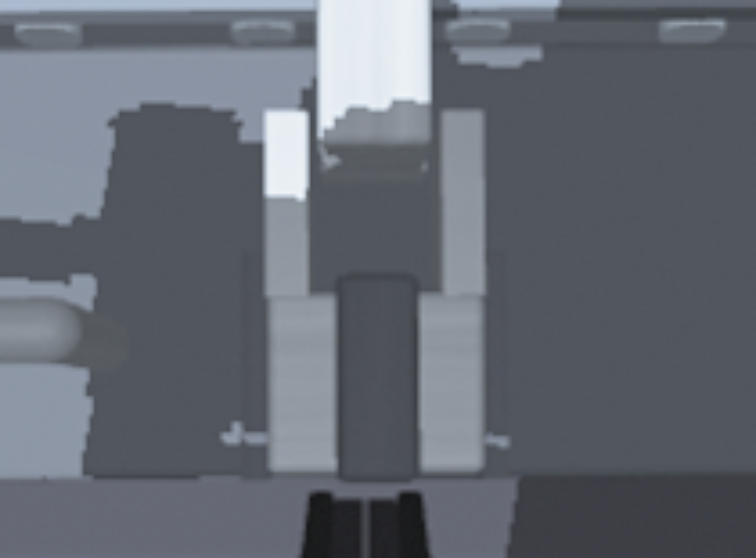

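The catch is now partly back: in full-image terms the prong tips are near row 120 and the arm end near row 131, about 7 mm of overlap left. The fin slipped out of the pads. I'll push it from in front with shut fingers instead.

```bash
python3 -c "
from h import *
s=st()
tgt([-.002,-.001,.165],20,s);tgt([.056,-.001,.165],20,s);tgt([.056,-.001,.128],20,s);tgt([.031,-.001,.128],20,s)"
```

```text
t 8.3 L [-0.0023 -0.0008  0.1228] zdir [ 0.341 -0.001 -0.94 ] F_L [ 0.1 -0.1  0. ] g 0.006 0.0
[ 0.049   0.0007 -0.1319  0.0007  0.0008 -0.0004] mm 42.20508789920245 deg 0.06885927982974857
[ 0.2307  0.0006 -0.0659  0.0007  0.0008 -0.0004] mm 71.97374985767277 deg 0.06885927982974857
[ 0.1886  0.0005  0.05    0.0007  0.0008 -0.0004] mm 58.53335111292461 deg 0.06885927982974857
[ 0.1103  0.0005  0.0216  0.0007  0.0008 -0.0004] mm 33.70590467191556 deg 0.06885927982974857
```

>>> jog_arm(moves=[0.025, 0, -0.066, 0, 0, 0, -1, 0.049, 0, -0.132, 0, 0, 0, -1, 0.14, 0, -0.1, 0, 0, 0, -1, 0.231, 0, -0.066, 0, 0, 0, -1, 0.231, 0, -0.066, 0, 0, 0, -1, 0.21, 0, -0.008, 0, 0, 0, -1, 0.189, 0, 0.05, 0, 0, 0, -1, 0.189, 0, 0.05, 0, 0, 0, -1])

```text
time: 9.3
position: [0.6277, -0.0256, 0.1267]
tool_rot: [-3.055, -0.26, -0.534]
ft_force: [-0.2, -0.2, 0.1]
grip_width: 0.006
grip_force: 0.0
```

```bash
python3 -c "
from h import *
s=st()
tgt([.04,-.001,.128],20,s);tgt([.030,-.001,.128],20,s)"
```

```text
t 9.3 L [ 0.0547 -0.0009  0.1267] zdir [ 0.339 -0.001 -0.941] F_L [-0.3 -0.2  0.1] g 0.006 0.0
[-0.0445  0.0004 -0.0206  0.0006  0.003  -0.0008] mm 14.727764909012043 deg 0.1922857673066834
[-0.0759  0.0004 -0.0319  0.0006  0.003  -0.0008] mm 24.704649858029544 deg 0.1922857673066834
```

>>> jog_arm(moves=[-0.01, 0, -0.004, 0, 0, 0, -1, -0.02, 0, -0.008, 0, 0, 0, -1, -0.03, 0, -0.012, 0, 0, 0, -1, -0.04, 0, -0.016, 0, 0, 0, -1, -0.05, 0, -0.02, 0, 0, 0, -1, -0.06, 0, -0.023, 0, 0, 0, -1, -0.07, 0, -0.027, 0, 0, 0, -1, -0.07, 0, -0.027, 0, 0, 0, -1])

```text
time: 10.3
position: [0.6065, -0.0292, 0.1285]
tool_rot: [-3.055, -0.261, -0.537]
ft_force: [-0.6, 0.4, -0.2]
grip_width: 0.008
grip_force: 0.0
```

```bash
python3 -c "
from h import *
s=st()"
```

```text
t 10.3 L [ 0.0332 -0.0009  0.1285] zdir [ 0.341 -0.001 -0.94 ] F_L [-0.5  0.5 -0.2] g 0.008 0.0
```

>>> jog_arm(moves=[-0.008, 0, -0.003, 0, 0, 0, -1, -0.016, 0, -0.006, 0, 0, 0, -1, -0.024, 0, -0.009, 0, 0, 0, -1, -0.03, 0, -0.011, 0, 0, 0, -1, -0.033, 0, -0.012, 0, 0, 0, -1, -0.036, 0, -0.013, 0, 0, 0, -1, -0.039, 0, -0.014, 0, 0, 0, -1, -0.042, 0, -0.015, 0, 0, 0, -1])

```text
time: 11.3
position: [0.5935, -0.0314, 0.1284]
tool_rot: [-3.055, -0.261, -0.537]
ft_force: [0.2, -0.4, 0.1]
grip_width: 0.006
grip_force: 0.0
```

```bash
python3 -c "
from h import *
from bench import ctrl
s=st()
i=ctrl.get_image('wrist');a=cv2.resize(i['pixels'][60:265,210:450,::-1],None,fx=2.9,fy=2.9)
cv2.imwrite('pics/w4.png',a)
"
```

```text
t 11.3 L [ 0.0201 -0.0009  0.1284] zdir [ 0.341 -0.001 -0.94 ] F_L [ 0.2 -0.4  0.1] g 0.006 0.0
```

View pics/w4.png

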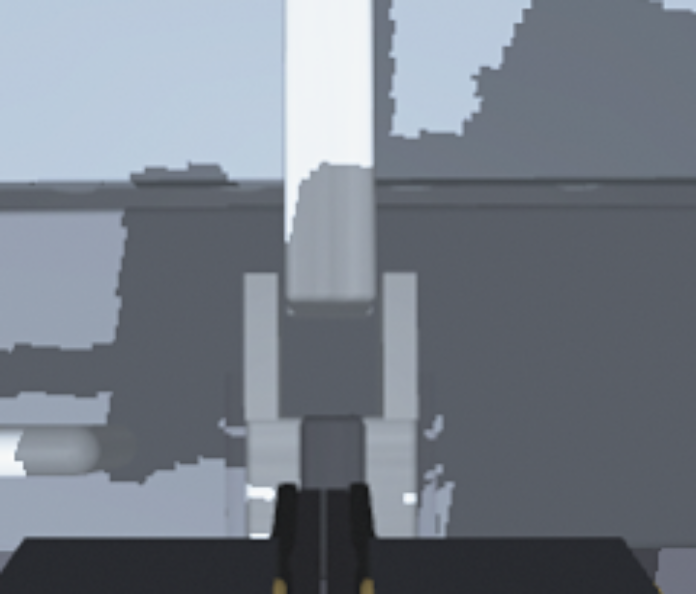

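The crop shows the fin (full image about (325, 215)) ahead of the fingertips (about (322, 227)), and the prong overlap hasn't changed. The fingers passed over the fin with no force, so my heights disagree with the fin's. I'll check them.

```bash
python3 -c "
from h import *
from bench import ctrl
s=st();i=ctrl.get_image('wrist');print(i['fx'],i['cx'],i['cy'],i['dist']);Tc=np.array(i['tool_from_camera']);print(Tc.round(3))
T=np.eye(4);T[:3,:3]=R.from_rotvec(s['tool_rot']).as_matrix();T[:3,3]=s['position'];T=T@Tc
print('cam L',L(T[:3,3]))
f=lambda u,v:(210+u/2.9,60+v/2.9)
for n,z,pts in(('prong tips',.117,[f(244,272),f(417,272)]),('arm end',.122,[f(287,298),f(376,298)]),('fin front',.145,[f(302,415),f(363,415)]),('block front',.117,[f(249,420),f(416,420)])):
  for dz in(-.02,0): 
    p=L(plane(i,pts,z+dz,T));print(n,z+dz,p[:,:2].round(4).tolist(),'width',np.linalg.norm(p[0]-p[1]).round(4))
K=np.array([[i['fx'],0,i['cx']],[0,i['fy'],i['cy']],[0,0,1]])
q=np.linalg.inv(Tc)@np.array([0,0,0,1]);q=q[:3]*[1,-1,-1]
print('TCP px',cv2.projectPoints(q.reshape(1,3),np.zeros(3),np.zeros(3),K,np.array(i['dist']))[0].ravel(), 'crop',)
"
```

```text
t 11.35 L [ 0.0199 -0.0009  0.1284] zdir [ 0.341 -0.001 -0.94 ] F_L [ 0.4 -0.6  0.6] g 0.003 0.0
304.5843536627107 321.03906163374336 191.85403570488378 [-0.02035431  0.          0.          0.          0.        ]
[[ 0.001  0.954  0.3    0.082]
 [ 1.    -0.001 -0.     0.001]
 [ 0.     0.3   -0.954 -0.186]
 [ 0.     0.     0.     1.   ]]
cam L [ 0.0338649  -0.00145042  0.33159455]
prong tips 0.097 [[0.0735, 0.0192], [0.0735, -0.027]] width 0.0463
prong tips 0.117 [[0.0701, 0.0175], [0.0701, -0.0249]] width 0.0423
arm end 0.102 [[0.0658, 0.0075], [0.0658, -0.0157]] width 0.0233
arm end 0.122 [[0.063, 0.0067], [0.063, -0.0145]] width 0.0212
fin front 0.12499999999999999 [[0.0351, 0.0031], [0.0351, -0.0112]] width 0.0143
fin front 0.145 [[0.035, 0.0026], [0.035, -0.0102]] width 0.0129
block front 0.097 [[0.034, 0.0178], [0.034, -0.0266]] width 0.0443
block front 0.117 [[0.034, 0.0161], [0.034, -0.0244]] width 0.0405
TCP px [319.94360489 225.94791417] crop
```

```bash
python3 -c "
import numpy as np
from h import *
a=np.load('loc.npy');c,sn=np.cos(a[2]),np.sin(a[2]);dx,dy=.001,-.003
a[0]+=c*dx-sn*dy;a[1]+=sn*dx+c*dy;np.save('loc.npy',a)"
python3 -c "
from h import *
s=st()
tgt([.018,0,.16],20,s);tgt([.018,0,.126],20,s);tgt([.018,0,.114],20,s)"
```

```text
t 11.4 L [0.019  0.0021 0.1284] zdir [ 0.341 -0.001 -0.94 ] F_L [0.1 0.6 0.2] g 0.002 0.0
[ 0.0327  0.0071 -0.1     0.0008  0.0008 -0.0004] mm 31.637515466286917 deg 0.07258472063868204
[-0.0059  0.0071  0.0065  0.0008  0.0008 -0.0004] mm 3.3903470287194994 deg 0.07258472063868204
[-0.0196  0.007   0.0441  0.0008  0.0008 -0.0004] mm 14.638342298367782 deg 0.07258472063868204
```

>>> jog_arm(moves=[0.033, 0.007, -0.1, 0, 0, 0, -0.3, 0.033, 0.007, -0.1, 0, 0, 0, -0.3, 0.033, 0.007, -0.1, 0, 0, 0, -0.3, 0.033, 0.007, -0.1, 0, 0, 0, -0.3, 0.02, 0.007, -0.06, 0, 0, 0, -0.3, 0.007, 0.007, -0.03, 0, 0, 0, -0.3, -0.006, 0.007, 0.0065, 0, 0, 0, -0.3, -0.012, 0.007, 0.02, 0, 0, 0, -0.3])

```text
time: 12.4
position: [0.5917, -0.0337, 0.1199]
tool_rot: [-3.055, -0.261, -0.534]
ft_force: [-0.0, 0.6, -0.4]
grip_width: 0.35
grip_force: 0.0
```

```bash
python3 -c "
from h import *
s=st();tgt([.018,0,.114],20,s)
tgt([.018,0,.108],20,s)"
```

```text
t 12.4 L [0.0169 0.0002 0.1199] zdir [ 0.339 -0.    -0.941] F_L [ 0.1  0.6 -0.4] g 0.35 0.0
[-0.0031  0.0008  0.0196  0.0004  0.0029 -0.0006] mm 5.964617363554154 deg 0.178185321198576
[-0.0099  0.0008  0.0384  0.0004  0.0029 -0.0006] mm 11.908611312789105 deg 0.178185321198576
```

>>> jog_arm(moves=[-0.002, 0, 0.006, 0, 0, 0, -0.3, -0.003, 0, 0.012, 0, 0, 0, -0.3, -0.004, 0, 0.018, 0, 0, 0, -0.3, -0.005, 0, 0.022, 0, 0, 0, -0.3, -0.006, 0, 0.026, 0, 0, 0, -0.3, -0.006, 0, 0.026, 0, 0, 0, -0.3, -0.006, 0, 0.026, 0, 0, 0, -0.3, -0.006, 0, 0.026, 0, 0, 0, -0.3])

```text
time: 13.4
position: [0.5936, -0.0336, 0.1137]
tool_rot: [-3.055, -0.261, -0.538]
ft_force: [-0.5, 0.3, -1.1]
grip_width: 0.353
grip_force: 0.0
```

```bash
python3 -c "
from h import *
s=st()
tgt([.018,0,.108],20,s)"
```

```text
t 13.4 L [0.0188 0.     0.1137] zdir [ 0.341 -0.001 -0.94 ] F_L [-0.5  0.4 -1.1] g 0.353 0.0
[-0.0089  0.      0.017   0.0008  0.0007 -0.0004] mm 5.760470070577656 deg 0.0677687405492021
```

>>> jog_arm(moves=[-0.002, 0, 0.005, 0, 0, 0, -0.3, -0.005, 0, 0.01, 0, 0, 0, -0.3, -0.008, 0, 0.016, 0, 0, 0, -0.3, -0.01, 0, 0.02, 0, 0, 0, -0.3, -0.012, 0, 0.024, 0, 0, 0, -0.3, -0.013, 0, 0.028, 0, 0, 0, -0.3, -0.013, 0, 0.028, 0, 0, 0, -0.3, -0.013, 0, 0.028, 0, 0, 0, -0.3])

```text
time: 14.4
position: [0.5928, -0.0337, 0.1044]
tool_rot: [-3.055, -0.261, -0.538]
ft_force: [-0.1, 0.2, -0.0]
grip_width: 0.35
grip_force: 0.0
```

```bash
python3 -c "
from h import *
s=st()
tgt([.018,0,.108],20,s)"
```

```text
t 14.4 L [0.0179 0.     0.1044] zdir [ 0.341 -0.001 -0.94 ] F_L [-0.   0.3 -0. ] g 0.35 0.0
[ 0.0042  0.     -0.0111  0.0008  0.0007 -0.0004] mm 3.5597787007840456 deg 0.06908329855968687
```

>>> jog_arm(moves=[0, 0, 0, 0, 0, 0, -1, 0, 0, 0, 0, 0, 0, -1, 0, 0, 0, 0, 0, 0, -1, 0, 0, 0, 0, 0, 0, -1, 0, 0, 0, 0, 0, 0, -1, 0, 0, 0, 0, 0, 0, -1, 0, 0, 0, 0, 0, 0, -1, 0, 0, 0, 0, 0, 0, -1], newtons=30)

```text
time: 15.4
position: [0.5928, -0.0336, 0.1044]
tool_rot: [-3.055, -0.261, -0.537]
ft_force: [0.1, 0.7, 0.0]
grip_width: 0.159
grip_force: 30.0
```

```bash
python3 -c "
from h import *
s=st()"
```

```text
t 15.4 L [1.790e-02 1.000e-04 1.044e-01] zdir [ 0.341 -0.001 -0.94 ] F_L [0.2 0.6 0. ] g 0.159 30.0
```

>>> jog_arm(moves=[-0.01, 0, -0.004, 0, 0, 0, -1, -0.02, 0, -0.007, 0, 0, 0, -1, -0.03, 0, -0.011, 0, 0, 0, -1, -0.04, 0, -0.015, 0, 0, 0, -1, -0.05, 0, -0.018, 0, 0, 0, -1, -0.063, 0, -0.023, 0, 0, 0, -1, -0.063, 0, -0.023, 0, 0, 0, -1, -0.063, 0, -0.023, 0, 0, 0, -1])

```text
time: 16.4
position: [0.5723, -0.0373, 0.1044]
tool_rot: [-3.055, -0.261, -0.536]
ft_force: [-1.0, 0.2, 0.8]
grip_width: 0.159
grip_force: 30.0
```

```bash
python3 -c "
from h import *
s=st()"
```

```text
t 16.4 L [-0.0028 -0.      0.1044] zdir [ 0.34  -0.001 -0.94 ] F_L [-0.9  0.3  0.8] g 0.159 30.0
```

>>> jog_arm(moves=[0, 0, 0, 0, 0, 0, -0.3, 0, 0, 0, 0, 0, 0, -0.3, 0, 0, 0, 0, 0, 0, -0.3, 0, 0, -0.08, 0, 0, 0, -0.3, 0, 0, -0.17, 0, 0, 0, -0.3, 0, 0, -0.25, 0, 0, 0, -1, 0, 0, -0.25, 0, 0, 0, -1, 0, 0, -0.25, 0, 0, 0, -1])

```text
time: 17.4
position: [0.5473, -0.0413, 0.174]
tool_rot: [-3.055, -0.261, -0.536]
ft_force: [-0.2, -0.3, 0.6]
grip_width: 0.096
grip_force: 0.0
```

```bash
python3 -c "
from h import *
from bench import ctrl
s=st();i=ctrl.get_image('wrist')
cv2.imwrite('pics/w5.png',cv2.resize(i['pixels'][40:260,180:460,::-1],None,fx=2.7,fy=2.7))
tgt([.06,-.035,.150],30,s);tgt([.09,-.035,.098],30,s)"
```

```text
t 17.4 L [-0.0281  0.0003  0.174 ] zdir [ 0.34  -0.001 -0.94 ] F_L [-0.3 -0.2  0.6] g 0.096 0.0
[ 0.2491  0.1174  0.1752  0.0005  0.1685 -0.0004] mm 97.92818584921368 deg 10.111176158407964
[ 0.2842  0.1173  0.3722  0.0005  0.1685 -0.0004] mm 144.83542144817415 deg 10.111176158407964
```

View pics/w5.png

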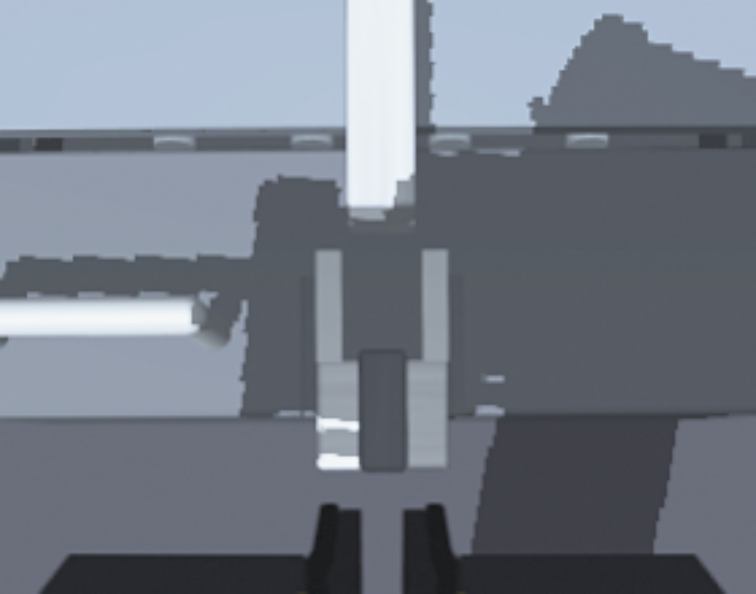

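The prong tips (full image row 133) are now clear of the arm end (row 117) by about 13 mm, so the catch is back about 39 mm. Next is the latch, approaching on its right side.

>>> jog_arm(moves=[0.08, 0.04, 0.03, 0, 0.06, 0, -1, 0.16, 0.08, 0.09, 0, 0.12, 0, -1, 0.249, 0.117, 0.175, 0, 0.168, 0, -1, 0.249, 0.117, 0.175, 0, 0.168, 0, -1, 0.26, 0.117, 0.24, 0, 0.168, 0, -1, 0.272, 0.117, 0.31, 0, 0.168, 0, -1, 0.284, 0.117, 0.372, 0, 0.168, 0, -1, 0.284, 0.117, 0.372, 0, 0.168, 0, -1])

```text
time: 18.45
position: [0.6687, -0.0551, 0.0968]
tool_rot: [-2.983, -0.256, -0.793]
ft_force: [-0.5, -0.4, 0.0]
grip_width: 0.006
grip_force: 0.0
```

```bash
python3 -c "
from h import *
s=st();tgt([.09,-.027,.098],30,s)
print(s['joint_positions'].round(2))"
```

```text
t 18.45 L [ 0.0891 -0.034   0.0968] zdir [ 0.497  0.001 -0.868] F_L [-0.6 -0.3  0. ] g 0.006 0.0
[ 0.0045 -0.0232 -0.0019 -0.0007  0.0035  0.0001] mm 7.115914413333582 deg 0.21316117439653787
[-0.01  0.11  0.14  2.03 -0.33  0.52 -1.02]
```

>>> jog_arm(moves=[0, -0.005, 0, 0, 0, 0, -1, 0, -0.01, 0, 0, 0, 0, -1, 0, -0.015, 0, 0, 0, 0, -1, 0, -0.02, 0, 0, 0, 0, -1, 0, -0.025, 0, 0, 0, 0, -1, 0, -0.03, 0, 0, 0, 0, -1, 0, -0.035, 0, 0, 0, 0, -1, 0, -0.04, 0, 0, 0, 0, -1])

```text
time: 19.45
position: [0.6681, -0.0441, 0.0991]
tool_rot: [-2.982, -0.255, -0.8]
ft_force: [-0.2, -0.9, -0.2]
grip_width: 0.006
grip_force: 0.0
```

```bash
python3 -c "
from h import *
s=st()"
```

```text
t 19.45 L [ 0.0903 -0.023   0.0991] zdir [ 0.5   -0.001 -0.866] F_L [-0.4 -0.9 -0.2] g 0.006 0.0
```

>>> jog_arm(moves=[0, -0.003, 0, 0, 0, 0, -1, 0, -0.006, 0, 0, 0, 0, -1, 0, -0.009, 0, 0, 0, 0, -1, 0, -0.012, 0, 0, 0, 0, -1, 0, -0.015, 0, 0, 0, 0, -1, 0, -0.018, 0, 0, 0, 0, -1, 0, -0.018, 0, 0, 0, 0, -1, 0, -0.018, 0, 0, 0, 0, -1])

```text
time: 20.45
position: [0.6672, -0.0396, 0.0991]
tool_rot: [-2.983, -0.254, -0.8]
ft_force: [-0.6, -3.8, 0.6]
grip_width: 0.006
grip_force: 1.9
```

```bash
python3 -c "
from h import *
s=st()"
```

```text
t 20.45 L [ 0.0902 -0.0184  0.0991] zdir [ 0.501 -0.002 -0.866] F_L [-1.3 -3.6  0.6] g 0.006 1.9
```

>>> jog_arm(moves=[0, -0.002, 0, 0, 0, 0, -1, 0, -0.004, 0, 0, 0, 0, -1, 0, -0.006, 0, 0, 0, 0, -1, 0, -0.008, 0, 0, 0, 0, -1, 0, -0.01, 0, 0, 0, 0, -1, 0, -0.012, 0, 0, 0, 0, -1, 0, -0.014, 0, 0, 0, 0, -1, 0, -0.014, 0, 0, 0, 0, -1])

```text
time: 21.45
position: [0.6662, -0.0352, 0.099]
tool_rot: [-2.983, -0.254, -0.799]
ft_force: [-2.0, -5.0, 0.9]
grip_width: 0.004
grip_force: 2.5
```

```bash
python3 -c "
from h import *
s=st()"
```

```text
t 21.45 L [ 0.09   -0.0139  0.099 ] zdir [ 0.5   -0.001 -0.866] F_L [-2.8 -4.6  0.9] g 0.004 2.5
```

>>> jog_arm(moves=[0, -0.002, 0, 0, 0, 0, -1, 0, -0.004, 0, 0, 0, 0, -1, 0, -0.006, 0, 0, 0, 0, -1, 0, -0.008, 0, 0, 0, 0, -1, 0, -0.01, 0, 0, 0, 0, -1, 0, -0.01, 0, 0, 0, 0, -1, 0, -0.01, 0, 0, 0, 0, -1, 0, -0.01, 0, 0, 0, 0, -1])

```text
time: 22.45
position: [0.666, -0.0347, 0.0991]
tool_rot: [-2.985, -0.251, -0.801]
ft_force: [-1.4, -8.4, -0.2]
grip_width: 0.005
grip_force: 4.4
```

```bash
python3 -c "
from h import *
s=st()"
```

```text
t 22.45 L [ 0.0899 -0.0135  0.0991] zdir [ 0.501 -0.004 -0.866] F_L [-2.8 -8.1 -0.2] g 0.005 4.4
```

The push meets a rigid stop towards +y at 8 N, so the arm must turn towards −y. I'll lift over and push from the left.

>>> jog_arm(moves=[0, 0.02, 0, 0, 0, 0, -1, 0, 0.03, 0, 0, 0, 0, -1, 0, 0.03, -0.08, 0, 0, 0, -1, 0, 0.03, -0.16, 0, 0, 0, -1, 0, -0.06, -0.16, 0, 0, 0, -1, 0, -0.15, -0.16, 0, 0, 0, -1, 0, -0.15, -0.08, 0, 0, 0, -1, 0, -0.15, 0, 0, 0, 0, -1])

```text
time: 23.45
position: [0.6588, 0.015, 0.0993]
tool_rot: [-2.98, -0.259, -0.801]
ft_force: [-0.5, 0.4, 0.8]
grip_width: 0.005
grip_force: 0.0
```

```bash
python3 -c "
from h import *
s=st();tgt([.09,.022,.098],30,s)"
```

```text
t 23.45 L [0.0913 0.0368 0.0993] zdir [ 0.502  0.001 -0.865] F_L [-0.4  0.5  0.8] g 0.005 0.0
[-0.006   0.0494  0.0016 -0.0012 -0.0018  0.0018] mm 14.93422794873087 deg 0.1694418376539074
```

>>> jog_arm(moves=[0, 0.02, 0, 0, 0, 0, -1, 0, 0.04, 0, 0, 0, 0, -1, 0, 0.052, 0, 0, 0, 0, -1, 0, 0.064, 0, 0, 0, 0, -1, 0, 0.076, 0, 0, 0, 0, -1, 0, 0.088, 0, 0, 0, 0, -1, 0, 0.096, 0, 0, 0, 0, -1, 0, 0.096, 0, 0, 0, 0, -1])

```text
time: 24.45
position: [0.6636, -0.0166, 0.0996]
tool_rot: [-2.982, -0.254, -0.802]
ft_force: [-1.3, 0.8, 0.2]
grip_width: 0.008
grip_force: 0.8
```

```bash
python3 -c "
from h import *
s=st();tgt([.085,-.04,.099],30,s)"
```

```text
t 24.45 L [0.0907 0.0048 0.0996] zdir [ 0.501 -0.002 -0.865] F_L [-1.1  1.   0.2] g 0.008 0.8
[-0.0172  0.1495 -0.0075  0.0017 -0.0015 -0.0009] mm 45.20294456739901 deg 0.14570566746329314
```

>>> jog_arm(moves=[0.002, 0.02, 0.001, 0, 0, 0, -1, 0.004, 0.04, 0.002, 0, 0, 0, -1, 0.006, 0.06, 0.003, 0, 0, 0, -1, 0.008, 0.08, 0.004, 0, 0, 0, -1, 0.01, 0.1, 0.005, 0, 0, 0, -1, 0.012, 0.12, 0.007, 0, 0, 0, -1, 0.014, 0.139, 0.008, 0, 0, 0, -1, 0.014, 0.139, 0.008, 0, 0, 0, -1])

```text
time: 25.45
position: [0.6755, -0.0574, 0.0996]
tool_rot: [-2.983, -0.253, -0.802]
ft_force: [0.1, 0.5, 3.3]
grip_width: 0.004
grip_force: 1.3
```

```bash
python3 -c "
from h import *
from bench import ctrl
s=st();i=ctrl.get_image('top')
cv2.imwrite('pics/t6.png',cv2.resize(i['pixels'][130:220,270:405,::-1],None,fx=5,fy=5))"
```

```text
t 25.45 L [ 0.0954 -0.0374  0.0996] zdir [ 0.501 -0.002 -0.865] F_L [0.2 0.4 3.3] g 0.004 1.3
```

View pics/t6.png

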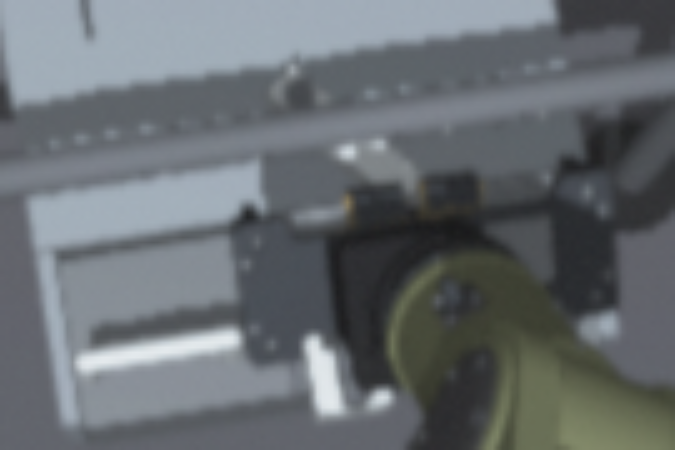

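The latch arm now points well to the right, towards (385, 180) in the crop (about (347, 166) in the full image). That is roughly 0.7 rad by geometry. I'll retreat and go to the handle.

>>> jog_arm(moves=[0, -0.02, -0.02, 0, 0, 0, -1, 0, -0.02, -0.1, 0, 0, 0, -1, 0, -0.02, -0.18, 0, 0, 0, -1, 0, -0.02, -0.25, 0, 0, 0, -1, 0, -0.1, -0.25, 0, -0.05, 0, -1, 0, -0.2, -0.25, 0, -0.1, 0, -1, 0, -0.3, -0.25, 0, -0.167, 0, -1, 0, -0.3, -0.25, 0, -0.167, 0, -1])

```text
time: 26.5
position: [0.6229, 0.0297, 0.1642]
tool_rot: [-3.053, -0.269, -0.539]
ft_force: [-0.7, -0.1, -0.6]
grip_width: 0.003
grip_force: 0.0
```

```bash
python3 -c "
from h import *
from bench import ctrl
s=st();tgt([.042,.115,.155],20,s);tgt([.065,.115,.092],20,s)
i=ctrl.get_image('wrist');T=np.eye(4);T[:3,:3]=R.from_rotvec(s['tool_rot']).as_matrix();T[:3,3]=s['position'];T=T@np.array(i['tool_from_camera'])
g=i['pixels'].astype(int)
# bright steel blobs, located on the plane z=.125
m=((g.min(2)>200)).astype(np.uint8);n,lab,stt,c=cv2.connectedComponentsWithStats(m)
for k in range(1,n):
  if stt[k,4]>60: 
    x,y,w,h,a=stt[k]; print(stt[k],L(plane(i,[(x,y+h/2),(x+w,y+h/2),c[k]],.125,T))[:,:2].round(3).tolist())
"
```

```text
t 26.5 L [0.0584 0.0573 0.1642] zdir [ 0.342  0.001 -0.94 ] F_L [-0.7 -0.  -0.6] g 0.003 0.0
[-0.0609 -0.1925  0.0103 -0.0006 -0.      0.0042] mm 60.65326629457561 deg 0.25170126602908494
[-0.0607 -0.1924  0.2339 -0.0006 -0.      0.0042] mm 92.64969378758312 deg 0.25170126602908494
[  214     0   417    84 27783] [[0.205, 0.145], [0.21, -0.203], [0.21, -0.007]]
[565   0  75  15 585] [[0.238, -0.147], [0.24, -0.213], [0.242, -0.19]]
[628  49  12  11  83] [[0.199, -0.199], [0.199, -0.21], [0.199, -0.205]]
[ 58  94  31  19 415] [[0.154, 0.273], [0.154, 0.247], [0.154, 0.261]]
[  38  157  157   80 5969] [[0.077, 0.286], [0.078, 0.157], [0.087, 0.211]]
[212 158  56  16 890] [[0.103, 0.144], [0.103, 0.099], [0.104, 0.122]]
[ 474  158   77   16 1197] [[0.104, -0.066], [0.105, -0.129], [0.105, -0.098]]
[214 175  11  76 688] [[0.066, 0.142], [0.066, 0.133], [0.067, 0.138]]
[536 176  12  94 624] [[0.059, -0.116], [0.059, -0.126], [0.06, -0.122]]
[225 222  11  23 106] [[0.049, 0.133], [0.049, 0.124], [0.048, 0.13]]
[365 235  11  11 118] [[0.044, 0.022], [0.044, 0.013], [0.045, 0.018]]
[243 240  60   5 169] [[0.042, 0.118], [0.043, 0.071], [0.042, 0.099]]
```

```bash
python3 -c "
from h import *
from bench import ctrl
s=st()
i=ctrl.get_image('wrist');T=np.eye(4);T[:3,:3]=R.from_rotvec(s['tool_rot']).as_matrix();T[:3,3]=s['position'];T=T@np.array(i['tool_from_camera'])
g=i['pixels'].mean(2).round().astype(int)
for c in(255,275,290):
  print(c,'rows160-300/3:',g[160:300:3,c].tolist())
print(L(plane(i,[(275,r) for r in range(160,300,20)],.125,T))[:,0].round(3))
t=ctrl.get_image('top');q=t['pixels'].mean(2).round().astype(int)
P=proj(t,W([[.03,y,.131] for y in(.075,.09,.105,.12)]))
for u,v in P.round().astype(int): print((u,v),q[v-6:v+7,u].tolist())
"
```

```text
t 26.55 L [0.0575 0.055  0.1637] zdir [ 0.342 -0.001 -0.94 ] F_L [-0.3  0.7  0. ] g 0.004 0.0
255 rows160-300/3: [235, 234, 235, 235, 238, 123, 124, 110, 201, 204, 204, 204, 204, 204, 206, 205, 207, 207, 207, 209, 208, 211, 117, 121, 120, 121, 117, 215, 222, 51, 53, 53, 53, 54, 53, 52, 53, 53, 52, 64, 63, 63, 64, 64, 64, 64, 64]
275 rows160-300/3: [151, 151, 151, 152, 154, 125, 128, 107, 120, 120, 120, 120, 120, 120, 145, 203, 206, 206, 206, 207, 208, 212, 118, 121, 120, 120, 113, 212, 220, 51, 53, 53, 54, 53, 53, 54, 53, 54, 53, 63, 64, 65, 64, 65, 63, 64, 64]
290 rows160-300/3: [151, 152, 152, 153, 155, 127, 128, 107, 120, 120, 121, 120, 120, 182, 203, 203, 204, 205, 206, 206, 206, 186, 119, 120, 119, 118, 193, 209, 219, 52, 54, 53, 53, 52, 53, 53, 52, 53, 53, 64, 65, 64, 65, 64, 65, 64, 63]
[0.107 0.091 0.075 0.06  0.044 0.028 0.012]
(np.int64(311), np.int64(196)) [89, 93, 96, 100, 102, 105, 107, 110, 112, 113, 114, 114, 114]
(np.int64(306), np.int64(197)) [63, 62, 63, 62, 65, 67, 68, 66, 67, 66, 66, 65, 65]
(np.int64(300), np.int64(198)) [60, 61, 64, 65, 68, 71, 74, 78, 83, 85, 87, 89, 102]
(np.int64(295), np.int64(199)) [94, 94, 95, 95, 94, 94, 92, 94, 93, 94, 93, 93, 98]
```

```bash
python3 -c "
from h import *
s=st();tgt([.049,.115,.155],20,s);tgt([.070,.115,.096],20,s);tgt([.070,.115,.09],20,s)
"
```

```text
t 26.65 L [0.0567 0.0528 0.1633] zdir [ 0.341 -0.002 -0.94 ] F_L [ 0.2 -0.6  0.4] g 0.007 0.0
[-0.034  -0.2074  0.0168  0.0018  0.0008 -0.0014] mm 63.249450085670944 deg 0.14718743720532232
[-0.0353 -0.2078  0.2255  0.0018  0.0008 -0.0014] mm 92.60887429285829 deg 0.14718743720532232
[-0.0421 -0.2078  0.2443  0.0018  0.0008 -0.0014] mm 97.0564017543855 deg 0.14718743720532232
```

>>> jog_arm(moves=[-0.015, -0.1, 0.01, 0, 0, 0, -1, -0.034, -0.2, 0.017, 0, 0, 0, -1, -0.034, -0.208, 0.017, 0, 0, 0, -1, -0.034, -0.208, 0.017, 0, 0, 0, -1, -0.034, -0.208, 0.06, 0, 0, 0, -1, -0.034, -0.208, 0.1, 0, 0, 0, -1, -0.034, -0.208, 0.13, 0, 0, 0, -1, -0.034, -0.208, 0.15, 0, 0, 0, -1])

```text
time: 27.65
position: [0.6178, 0.0885, 0.1169]
tool_rot: [-3.055, -0.261, -0.537]
ft_force: [-0.8, 0.2, 0.8]
grip_width: 0.006
grip_force: 0.0
```

```bash
python3 -c "
from h import *
s=st();tgt([.070,.115,.092],20,s)
"
```

```text
t 27.65 L [0.0634 0.1162 0.1169] zdir [ 0.341 -0.001 -0.94 ] F_L [-0.8  0.3  0.8] g 0.006 0.0
[-0.0076  0.0039  0.0857  0.0009  0.0011 -0.0006] mm 25.83998315462964 deg 0.09176451743021884
```

>>> jog_arm(moves=[-0.002, 0, 0.02, 0, 0, 0, -1, -0.004, 0, 0.04, 0, 0, 0, -1, -0.006, 0, 0.06, 0, 0, 0, -1, -0.008, 0, 0.075, 0, 0, 0, -1, -0.008, 0, 0.085, 0, 0, 0, -1, -0.008, 0, 0.085, 0, 0, 0, -1, -0.008, 0, 0.085, 0, 0, 0, -1, -0.008, 0, 0.085, 0, 0, 0, -1])

```text
time: 28.65
position: [0.6245, 0.0898, 0.0937]
tool_rot: [-3.054, -0.261, -0.54]
ft_force: [-0.4, 1.0, 1.1]
grip_width: 0.005
grip_force: 0.0
```

```bash
python3 -c "
from h import *
s=st();tgt([.060,.115,.091],20,s);tgt([-.05,.115,.091],5,s);print(s['joint_positions'].round(2))
"
```

```text
t 28.65 L [0.0702 0.1164 0.0937] zdir [ 0.343 -0.001 -0.939] F_L [-0.2  1.   1.1] g 0.005 0.0
[-0.035   0.0046 -0.0031  0.0008 -0.0006 -0.0004] mm 10.621892322029687 deg 0.0673961862194413
[-0.3794  0.0048 -0.1287  0.0008 -0.2506 -0.0005] mm 120.2146261052911 deg 15.038840653382218
[-0.15  0.11 -0.04  1.98  0.02  0.71 -1.6 ]
```

>>> jog_arm(moves=[-0.012, 0, -0.004, 0, 0, 0, -1, -0.024, 0, -0.009, 0, 0, 0, -1, -0.036, 0, -0.013, 0, 0, 0, -1, -0.048, 0, -0.017, 0, 0, 0, -1, -0.06, 0, -0.022, 0, 0, 0, -1, -0.072, 0, -0.026, 0, 0, 0, -1, -0.084, 0, -0.03, 0, 0, 0, -1, -0.096, 0, -0.035, 0, 0, 0, -1])

```text
time: 29.65
position: [0.5945, 0.0846, 0.0941]
tool_rot: [-3.054, -0.261, -0.541]
ft_force: [3.2, -0.8, 1.3]
grip_width: 0.009
grip_force: 1.8
```

```bash
python3 -c "
from h import *
s=st();print(s['joint_positions'].round(2))
"
```

```text
t 29.65 L [0.0398 0.1163 0.0941] zdir [ 0.344 -0.001 -0.939] F_L [ 3.1 -1.3  1.3] g 0.009 1.8
[-0.15  0.04 -0.04  2.05  0.01  0.7  -1.6 ]
```

>>> jog_arm(moves=[-0.035, 0, -0.013, 0, 0, 0, -1, -0.07, 0, -0.025, 0, 0, 0, -1, -0.105, 0, -0.038, 0, 0, 0, -1, -0.14, 0, -0.051, 0, 0, 0, -1, -0.175, 0, -0.064, 0, 0, 0, -1, -0.21, 0, -0.076, 0, 0, 0, -1, -0.24, 0, -0.087, 0, 0, 0, -1, -0.266, 0, -0.097, 0, 0, 0, -1])

```text
time: 30.65
position: [0.5097, 0.07, 0.0934]
tool_rot: [-3.055, -0.261, -0.539]
ft_force: [3.4, -1.9, 4.2]
grip_width: 0.008
grip_force: 2.4
```

```bash
python3 -c "
from h import *
s=st();print(s['joint_positions'].round(2))
"
```

```text
t 30.65 L [-0.0463  0.1164  0.0934] zdir [ 0.342 -0.001 -0.94 ] F_L [ 3.  -2.4  4.2] g 0.008 2.4
[-0.14 -0.15 -0.05  2.23  0.    0.71 -1.59]
```

>>> jog_arm(moves=[-0.01, 0, -0.004, 0, 0, 0, -1, -0.019, 0, -0.007, 0, 0, 0, -1, -0.019, 0, -0.007, 0, 0, 0, -1, 0, 0, 0, 0, 0, 0, -1, 0.02, 0, 0.007, 0, 0, 0, -1, 0.03, 0, 0.01, 0, 0, 0, -1, 0.03, 0, -0.09, 0, 0, 0, -1, 0.03, 0, -0.2, 0, 0, 0, -1])

```text
time: 31.65
position: [0.4975, 0.0682, 0.1525]
tool_rot: [-3.055, -0.261, -0.534]
ft_force: [0.7, 0.8, 0.6]
grip_width: 0.002
grip_force: 0.0
```

>>> jog_arm(moves=[0, 0, -0.1, 0, 0, 0, -1, -0.05, 0, -0.15, 0, -0.1, 0, -1, -0.05, 0, -0.2, 0, -0.2, 0, -1, -0.05, 0, -0.2, 0, -0.3, 0, -1, -0.05, 0, -0.2, 0, -0.3, 0, -1, -0.05, 0, -0.2, 0, -0.3, 0, -1, -0.05, 0, -0.2, 0, -0.3, 0, -1, -0.05, 0, -0.2, 0, -0.3, 0, -1])

```text
time: 32.65
position: [0.4638, 0.0623, 0.2043]
tool_rot: [-3.127, -0.267, -0.056]
ft_force: [-0.3, 0.1, -0.1]
grip_width: 0.006
grip_force: 0.0
```

```bash
python3 -c "
from h import *
from bench import ctrl
s=st();t=ctrl.get_image('top');cv2.imwrite('pics/t7.png',t['pixels'][:,:,::-1])
q=t['pixels'].mean(2).round().astype(int)
# drawer front edge: brightness profile along local -x on plane z=.085, at several y
for y in(-.14,-.1,-.06,.04,.15):
  xs=np.arange(-.13,.02,.005);P=proj(t,W(np.c_[xs,0*xs+y,0*xs+.085]))
  print(y,[int(q[int(round(v)),int(round(u))]) for u,v in P])
i=ctrl.get_image('wrist');T=np.eye(4);T[:3,:3]=R.from_rotvec(s['tool_rot']).as_matrix();T[:3,3]=s['position'];T=T@np.array(i['tool_from_camera'])
m=((i['pixels'].min(2)>190)).astype(np.uint8);n,lab,stt,c=cv2.connectedComponentsWithStats(m)
for k in range(1,n):
  if stt[k,4]>150: 
    r=cv2.minAreaRect(np.argwhere(lab==k)[:,::-1].astype(np.float32));e=cv2.boxPoints(r)
    print(stt[k],[round(x,1) for x in r[1]],L(plane(i,e,.125,T))[:,:2].round(3).tolist())
"
```

```text
t 32.65 L [-0.0928  0.1165  0.2043] zdir [ 0.036 -0.001 -0.999] F_L [-0.3  0.2 -0.1] g 0.006 0.0
-0.14 [101, 101, 100, 101, 122, 142, 142, 142, 141, 140, 140, 140, 139, 139, 140, 140, 140, 141, 141, 141, 140, 138, 139, 117, 67, 73, 86, 87, 91, 90]
-0.1 [101, 101, 102, 99, 115, 142, 143, 141, 142, 141, 142, 141, 139, 140, 140, 141, 140, 140, 140, 141, 140, 141, 140, 113, 83, 83, 83, 83, 90, 135]
-0.06 [60, 59, 60, 59, 84, 106, 130, 105, 130, 133, 116, 132, 136, 133, 141, 141, 132, 139, 140, 140, 140, 141, 139, 105, 86, 83, 82, 82, 109, 132]
0.04 [117, 111, 117, 112, 101, 86, 105, 100, 94, 107, 99, 84, 104, 101, 93, 105, 96, 94, 97, 101, 87, 90, 97, 83, 81, 72, 73, 68, 85, 72]
0.15 [118, 118, 118, 119, 119, 119, 120, 113, 80, 82, 135, 144, 148, 149, 148, 142, 140, 135, 128, 124, 121, 118, 115, 111, 107, 105, 98, 92, 85, 81]
[ 87   0  28   8 169] [7.0, 27.0] [[0.067, 0.301], [0.066, 0.279], [0.061, 0.28], [0.062, 0.302]]
[ 149    0   94   62 3300] [61.0, 93.0] [[0.066, 0.251], [0.065, 0.178], [0.02, 0.181], [0.021, 0.257]]
[274   0  11  90 654] [89.0, 10.0] [[0.065, 0.153], [0.065, 0.14
[... 386 characters left out ...]
.3] [[0.002, 0.125], [0.054, 0.122], [0.053, 0.091], [0.001, 0.092]]
[391  17  17  69 879] [13.3, 68.5] [[0.002, 0.057], [0.053, 0.058], [0.053, 0.047], [0.001, 0.046]]
[444  17  19  69 837] [12.6, 69.1] [[0.002, 0.013], [0.054, 0.013], [0.053, 0.003], [0.001, 0.003]]
[ 289  108  122   93 7299] [92.0, 121.0] [[-0.017, 0.143], [-0.017, 0.04], [-0.099, 0.034], [-0.099, 0.145]]
[ 490  108   88   91 4757] [81.6, 94.0] [[-0.097, -0.041], [-0.013, -0.033], [-0.017, -0.105], [-0.102, -0.119]]
[ 104  123   84   79 2017] [82.2, 76.4] [[-0.088, 0.321], [-0.022, 0.292], [-0.04, 0.224], [-0.108, 0.249]]
[305 159  70  18 990] [17.0, 69.0] [[-0.061, 0.13], [-0.061, 0.069], [-0.076, 0.068], [-0.076, 0.13]]
```

```bash
python3 -c "
from bench import ctrl
print(ctrl.close_job())"
```

```text
the job is handed in; nothing more can be done
None
```

The job is handed in, but no verdict was returned: the catch is slid back about 39 mm, the latch arm is turned right about 0.7 rad (geometric estimate), and the drawer is out about 10 cm and let go; I felt no sign of hitting the boom and never took the arm near the loose items.

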